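# Tuck the red pan scraper under the weighted arm of the scraper holder

### The arm

A 7-joint arm with a two-finger parallel gripper is mounted at the origin on the work surface. World frame = base frame: x ahead of the robot, y to its left, z up, the work surface at z = 0. Lengths are in m, angles in degrees, forces in N, time in s.
With the tool pointing down it reaches from about 0.4 to 0.9 m from the base axis. Payload 5.5 kg.
Tool frame: the origin (TCP) lies at the very end of the fingers, on their centre line; the grasp point (between the pads) lies 19 mm behind it; z points along the fingers, y is the direction in which the jaws open and shut (so a half turn about z gives the same grasp; the last joint's range is limited). The gripper opens to 85 mm and grips with 20 to 120 N. Pads are 22 mm wide; open, the fingers measure 114 mm over their backs; the gripper's body (76 mm by 85 mm) begins 54 mm behind the grasp point. The pads swing forward as they close: fully open they stand 13 mm farther back than shut.
Start: joints at [78.793, 28.699, -24.465, 88.831, 12.651, 65.22, -12.049], TCP at [0.288, -0.583, 0.231] pointing down, gripper open.
Joint ranges: [-164.97, 164.97], [-17.58, 116.51], [-87.97, 89.64], [11.32, 138.91], [-80.73, 260.73], [10.89, 115.49], [-147.41, 147.41]. Speed limits (degrees/s): [147.25, 147.25, 180, 180, 180, 180, 180].

### API

Orientations are given as a 3x3 rotation matrix whose columns are the frame's x, y, z axes.
In Python, from workcell import arm gives the robot as it stands. Calls block until the motion is done:
- arm.move_pose(position, orientation): joint-space move of the TCP to a pose.
- arm.move_linear(position, feed=0.15, rot=None): straight line of the TCP; rot=None keeps the orientation; feed is the mean speed in m/s.
- arm.movej(angles): joint-space move.
- arm.open() and arm.close(effort=None): open the fingers fully, or close them until they stop; effort is the grip in N (None keeps the last).
- arm.hold(seconds).
- arm.solve_ik(position, orientation): joint angles nearest the present ones, or None.
- arm.sense(): the state.
- arm.camera(name): name is "side" or "top"; returns the picture (420x560x3 uint8, blue, green, red); there is no depth.
- arm.camera_info(name): a dict with "vertical_fov" (degrees; the focal length in pixels is half the picture's height over the tangent of half this angle, whatever the lens; pixels are square), "cx", "cy" (the principal point, pixels), "rvec" (rotation vector, rad) and "tvec" (3), from world to camera coordinates, as OpenCV has them. Camera axes: x right, y down, z forward; pixel columns grow to the right and rows downward; lengths in m; the calibration is good to about 2 mm. A picture is of the moment at which its call begins. camera_info takes no time and is no camera call.
A pose or a line that the arm cannot do raises arm.IKError and nothing moves.
- arm.close_job(): hands the job in, once; it reports no verdict.
The state is a dict: "t": time; "joint_positions": joint angles; "dq": joint speeds; "tau": joint torques, N m; "tool_pos": TCP position; "tool_rot": TCP orientation; "ft_force": force on the tool from outside, world axes, zero at the start; "ft_torque": the same for the moment, N m; "width": finger opening in m.
Only numpy, scipy, OpenCV 4.12 (cv2) and the standard library are available. Lean on these libraries where they do the work, as an engineer would, in place of code of your own. Each camera call takes 0.05 s, during which the arm holds its last target.

### The job

Put the red pan scraper away in the grey holder: lay its blade on top of the flat scrapers and slide it in, straight and centred, under the weighted steel arm, until its tip is well past the arm's foot, so that the arm rests on the blade and holds it down. Let go of it there, lying flat, and leave the blue scraper where it is.

Things in the scene. Friction and masses are not known exactly. Their poses are not given: they have to be found in the camera images.
- red_scraper_grip (a point): RED loose nylon pan scraper, 70 g: flat blade 140 (x) x 60 (y) x 8 mm with an upright grip 36 (x) x 16 (y) mm on its rear, top 54 mm above the underside. This point: middle of the grip, 31 mm above the underside. x runs along the blade to its thinned front tip, 120 mm ahead of this point (rear edge 20 mm behind); z up. Pinch the grip across y from above; fingertips clear the blade's top.
- blue_scraper_grip (a point): The same point of a BLUE scraper of the same shape and size, a bystander to be left alone.
- holder: Fixed grey holder. Origin on the work surface; x points inwards, mouth at -x; z up. In mm from the origin: base x -65 to 100, y +-45; two flat scrapers lie in it, x -60 to 60, top at z 18, higher than the side walls; back stop at x 61; steel arm on y 0, 30 wide, foot on the pile at x 12, up to 66 high. Put away, the blade lies on the pile, tip near x 40 (grip point x -80, z 49).
- press_arm (a joint): Angle (rad) of the holder's weighted arm, hinged at holder x 90, z 36 mm: about 0 with its foot on the pile, about 0.1 on the red blade; grows as it rises. Falls by its own weight, 1 N at the foot. From the foot a lip slopes up to the mouth (front edge x -36, underside z 44 mm): a blade pushed along +x, its underside 2 to 12 mm above the pile, lifts the arm itself with a few N.

How it is judged (in metres and radians):
At the end, for the whole second after the job is handed in: The red scraper lies flat (7 deg) on the flat scrapers, tip at least 10 mm past the arm's foot and pointing inwards, grip within 20 mm of the holder's centre line, straight within 12 deg, the arm resting on its blade (0.05 to 0.2 rad). Blue scraper not moved over 30 mm (x of red_scraper_grip in the frame of holder between -0.098 and -0.05 m and y of red_scraper_grip in the frame of holder between -0.02 and 0.02 m and z of red_scraper_grip in the frame of holder between 0.043 and 0.055 m and angle between the x axis of red_scraper_grip and the x axis of holder, either way round below 0.21 rad and angle between red_scraper_grip's own z axis and vertical below 0.12 rad and value of joint press_arm between 0.05 and 0.2 rad); the robot touches nothing.
It fails at once if the blue scraper is moved by more than 30 mm (distance of blue_scraper_grip from where it was at the start of the episode above 0.03 m).
It also fails if it takes over 40 s, if anything falls off the work surface, if the arm or the gripper's body presses on something with over 40 N, if the wrist force passes 120 N, or if a joint passes its speed limit or range.

## Working session

There is one attempt and no reset: what is moved stays moved. The work goes in short steps, each a Python script; the robot and the scene stay as the last script left them, time stands still between calls to the robot, and variables do not carry over. Pictures are saved under pics/ and viewed, and the job is handed in when it is done.

```bash
ls; mkdir -p pics; python3 - <<'E'
from workcell import arm
import cv2
for n in("side","top"):
    cv2.imwrite(f"pics/{n}0.png",arm.camera(n)); print(n,arm.camera_info(n))
s=arm.sense(); print(s["t"],s["tool_pos"],s["tool_rot"],s["width"])
E
```

```text
pics
side {'vertical_fov': 44.862023088908245, 'cx': 281.2730432750767, 'cy': 212.3090292591844, 'rvec': array([ 0.52976909, -2.69503336,  1.19712558]), 'tvec': array([0.54339811, 0.17830629, 1.07457546])}
top {'vertical_fov': 48.71982102976386, 'cx': 279.9512986342527, 'cy': 212.4791618251948, 'rvec': array([ 2.11804462, -2.1386126 ,  0.18739443]), 'tvec': array([0.02177288, 0.61578984, 0.85954508])}
0.1 [ 0.28755653 -0.58223529  0.23035842] [[ 8.96570397e-01  4.42900707e-01 -6.98150907e-04]
 [ 4.42901248e-01 -8.96568935e-01  1.62121792e-03]
 [ 9.20981487e-05 -1.76274790e-03 -9.99998442e-01]] 0.085452583291734
```

View pics/side0.png

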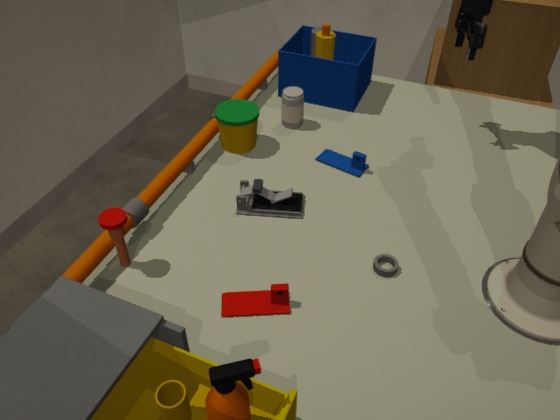

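View pics/top0.png

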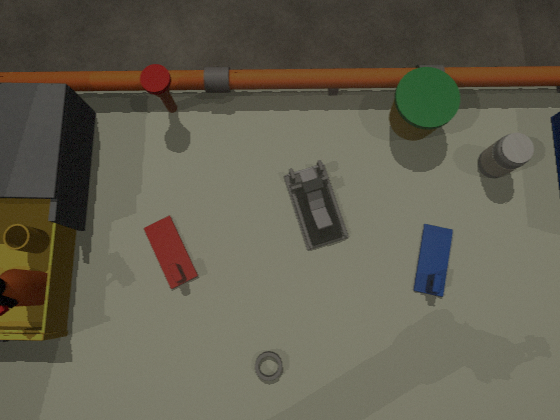

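The side view shows the red scraper at about (257,302) with its grip at (280,293), the holder at (271,202) and blue at (343,162). In the top view red is at (170,252), the holder at (316,206) with its mouth toward the bottom, and blue at (433,260).

```bash
cat > h.py <<'E'
from workcell import arm
import numpy as np, cv2
def cam(n):
    i=arm.camera_info(n); R=cv2.Rodrigues(np.array(i["rvec"]))[0]; t=np.array(i["tvec"])
    f=210/np.tan(np.radians(i["vertical_fov"]/2)); K=np.array([[f,0,i["cx"]],[0,f,i["cy"]],[0,0,1]])
    return K,R,t
def plane(n,uv,z):
    K,R,t=cam(n); C=-R.T@t; d=R.T@np.linalg.inv(K)@np.array([*uv,1.]); return C+d*(z-C[2])/d[2]
def proj(n,p):
    K,R,t=cam(n); q=K@(R@np.array(p)+t); return q[:2]/q[2]
def tri(a,b):
    """side uv, top uv -> point"""
    P=[np.c_[K@R,K@t] for K,R,t in (cam("side"),cam("top"))]
    X=cv2.triangulatePoints(P[0],P[1],np.array(a,float).reshape(2,1),np.array(b,float).reshape(2,1))[:,0]; X=X[:3]/X[3]
    return X, np.linalg.norm(proj("side",X)-a), np.linalg.norm(proj("top",X)-b)
E
python3 - <<'E'
from h import *
for n,boxes in {"side":[(210,270,100,60),(225,170,90,55)],"top":[(130,205,80,95),(275,150,80,105)]}.items():
    im=cv2.imread(f"pics/{n}0.png"); out=[]
    for i,(x,y,w,h) in enumerate(boxes):
        k=min(800//w,600//h)
        c=cv2.resize(im[y:y+h,x:x+w],None,fx=k,fy=k,interpolation=cv2.INTER_CUBIC); c=np.clip(c*1.8,0,255).astype(np.uint8)
        for g in range(0,w,10): cv2.putText(c,str(x+g),(g*k,10),0,.35,(0,255,0)); cv2.line(c,(g*k,0),(g*k,4),(0,255,0))
        for g in range(0,h,10): cv2.putText(c,str(y+g),(0,g*k+4),0,.35,(0,255,0))
        cv2.imwrite(f"pics/{n}z{i}.png",c); print(n,i,k,c.shape)
    m=cv2.inRange(cv2.cvtColor(im,cv2.COLOR_BGR2HSV),(0,150,40),(8,255,255))|cv2.inRange(cv2.cvtColor(im,cv2.COLOR_BGR2HSV),(172,150,40),(180,255,255))
    for c in cv2.findContours(m,0,2)[0]:
        if cv2.contourArea(c)>100: print(n,cv2.contourArea(c),cv2.boxPoints(cv2.minAreaRect(c)).round(1).tolist())
E
```

```text
side 0 8 (480, 800, 3)
side 1 8 (440, 720, 3)
side 1644.5 [[219.39999389648438, 287.20001220703125], [287.79998779296875, 283.1000061035156], [289.5, 313.0], [221.10000610351562, 317.1000061035156]]
side 496.0 [[98.0, 207.0], [126.0, 207.0], [126.0, 230.0], [98.0, 230.0]]
top 0 6 (570, 480, 3)
top 1 5 (525, 400, 3)
top 1704.0 [[143.1999969482422, 227.6999969482422], [169.39999389648438, 215.5], [197.3000030517578, 275.70001220703125], [171.10000610351562, 287.8999938964844]]
top 701.5 [[140.0, 64.0], [170.0, 64.0], [170.0, 94.0], [140.0, 94.0]]
```

View pics/sidez0.png

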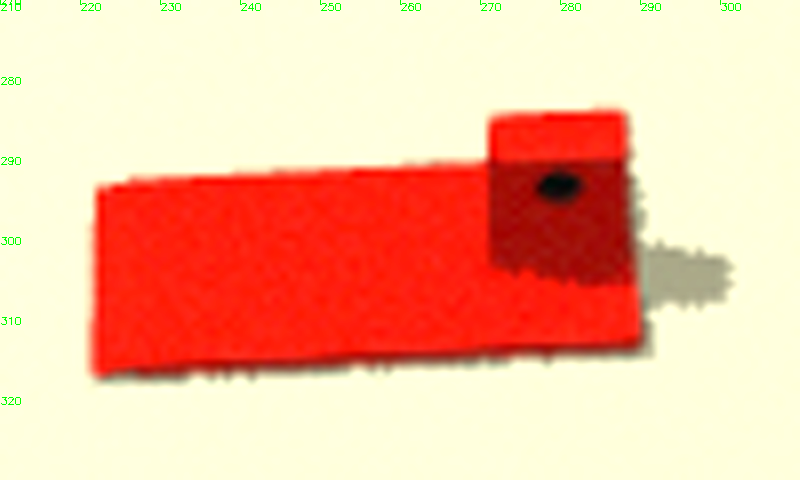

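View pics/sidez1.png

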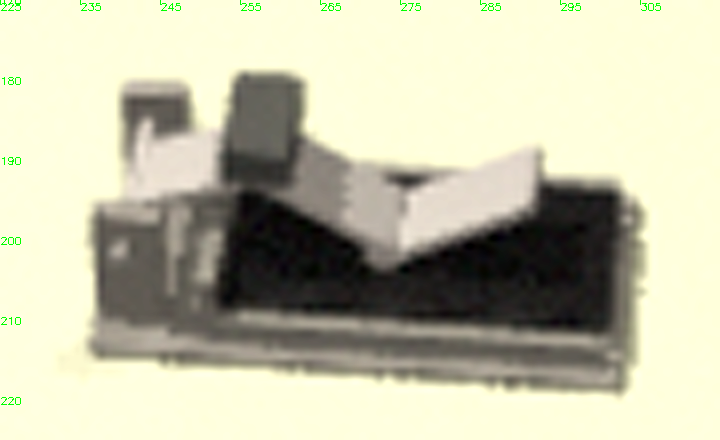

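View pics/topz0.png

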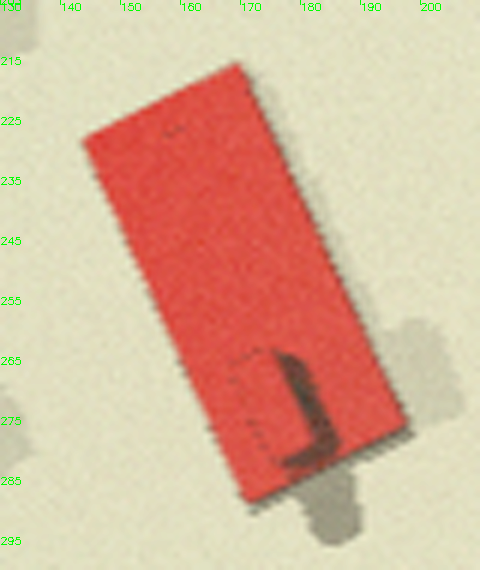

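View pics/topz1.png

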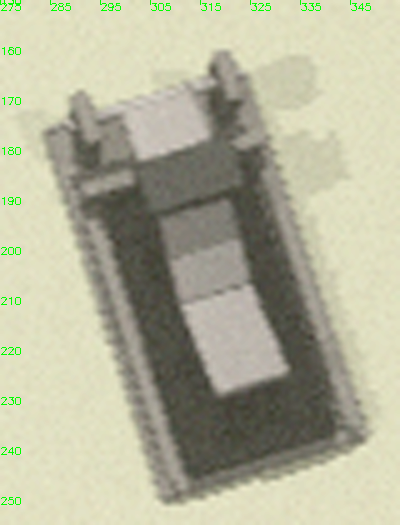

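```bash
python3 - <<'E'
from h import *
np.set_printoptions(precision=4,suppress=True)
for k,a,b in [("tip+y",(222,315.5),(143.5,227.5)),("tip-y",(222.3,293.5),(169,215.8)),("rear+y",(289.5,312.5),(171,287.8)),
 ("pileF+y",(301,211),(311,246)),("pileF-y",(301.5,193),(341.5,236.5)),
 ("lip+y",(291,197),(319,228)),("lip-y",(291.8,188.8),(332.5,223.8)),
 ("baseF+y",(302,218),(309,250)),
 ("valley+y",(275,200.5),(312,210)),("valley-y",(268+7,191.5),(325,207.5)), ]:
    print(k,*tri(a,b))
for uv in [(143.5,227.5),(169,215.8),(197,275),(171,287.8)]: print("red z8",plane("top",uv,.008))
for uv in [(168,266),(175,263)]: print("griptop z54",plane("top",uv,.054))
for uv in [(271,285),(288,284),(287.5,290),(271,290.5)]: print("grip side z54",plane("side",uv,.054), proj("top",plane("side",uv,.054)))
for uv in [(311,246),(341.5,236.5)]: print("pile z18",plane("top",uv,.018))
for uv in [(284.5,176),(309,250),(348,238)]: print("base z0",plane("top",uv,.0))
for uv in [(236,214),(302,218.5)]: print("base z0 side",plane("side",uv,.0))
E
```

```text
tip+y [0.5955 0.299  0.0019] 0.430331335893043 0.5043769443533923
tip-y [0.6205 0.2474 0.0005] 0.15492807419000465 0.1882161315031164
rear+y [ 0.472   0.2387 -0.0001] 0.17893939199914896 0.21522271627704112
pileF+y [ 0.5532 -0.0468  0.0129] 0.11221717493593973 0.16216398614832736
pileF-y [ 0.5734 -0.1087  0.0156] 0.4577522852843845 0.686360852500172
lip+y [ 0.5864 -0.0622  0.0351] 0.26214059386271055 0.3873209383107623
lip-y [ 0.5944 -0.089   0.0381] 0.15758763197418044 0.23678044136712514
baseF+y [ 0.5478 -0.0435 -0.006 ] 0.20309377409577686 0.29023366613690743
valley+y [ 0.6249 -0.0502  0.0206] 0.5749846427889929 0.8392178670588271
valley-y [ 0.6321 -0.0755  0.0271] 0.6292198768218371 0.9369651313058496
red z8 [0.5956 0.2975 0.008 ]
red z8 [0.6196 0.2457 0.008 ]
red z8 [0.4973 0.185  0.008 ]
red z8 [0.4723 0.2369 0.008 ]
griptop z54 [0.5131 0.2333 0.054 ]
griptop z54 [0.5188 0.2199 0.054 ]
grip side z54 [0.5169 0.2278 0.054 ] [170.9079 263.9838]
grip side z54 [0.4863 0.2123 0.054 ] [178.4357 279.88  ]
grip side z54 [0.4816 0.227  0.054 ] [170.7152 282.4233]
grip side z54 [0.5115 0.2407 0.054 ] [164.1181 266.8817]
pile z18 [ 0.553  -0.0464  0.018 ]
pile z18 [ 0.5717 -0.1087  0.018 ]
base z0 [0.7042 0.0055 0.    ]
base z0 [ 0.5466 -0.0433  0.    ]
base z0 [ 0.5707 -0.1245  0.    ]
base z0 side [0.7019 0.0118 0.    ]
base z0 side [ 0.5456 -0.0356  0.    ]
```

Red's grip from the top view is about (0.503, 0.220), heading 26.2°. The holder origin is about (0.621, -0.064), heading 16.9°. Two-view heights: base −6, pile +14, lip +37 mm. That is a common −6 mm bias, so relative to the base the pile is +20 and the lip +43, which matches the text. The side camera disagrees by about 7 mm in y, so I'll hover first and check the fingers against the grip in both views.

```bash
cat >> h.py <<'E'
def Rt(deg):
    c,s=np.cos(np.radians(deg)),np.sin(np.radians(deg)); return np.array([[c,s,0],[s,-c,0],[0,0,-1.]])
def snap(tag,boxes):
    for n,(x,y,w,h) in boxes.items():
        im=arm.camera(n); cv2.imwrite(f"pics/{n}_{tag}_raw.png",im); k=min(800//w,600//h)
        c=cv2.resize(im[y:y+h,x:x+w],None,fx=k,fy=k,interpolation=cv2.INTER_CUBIC); c=np.clip(c*1.8,0,255).astype(np.uint8)
        for g in range(0,w,10): cv2.putText(c,str(x+g),(g*k,10),0,.35,(0,200,0))
        for g in range(0,h,10): cv2.putText(c,str(y+g),(0,g*k+4),0,.35,(0,200,0))
        cv2.imwrite(f"pics/{n}_{tag}.png",c)
E
python3 - <<'E'
from h import *
p=np.array([.5017,.2215])
arm.move_pose([*p,.2],Rt(26.2)); arm.move_linear([*p,.085],feed=.15)
snap("hover",{"side":(210,220,100,100),"top":(120,205,100,95)})
s=arm.sense(); print(s["t"],s["tool_pos"],s["joint_positions"],proj("side",s["tool_pos"]),proj("top",s["tool_pos"]))
E
```

```text
4.0417 [0.5024912  0.22201939 0.08610924] [  18.14544882   43.36937923  -60.62415868  109.11031927   46.15292812
   56.1128692  -127.95611045] [278.84997619 274.55329245] [169.71515744 270.59237346]
```

View pics/side_hover.png

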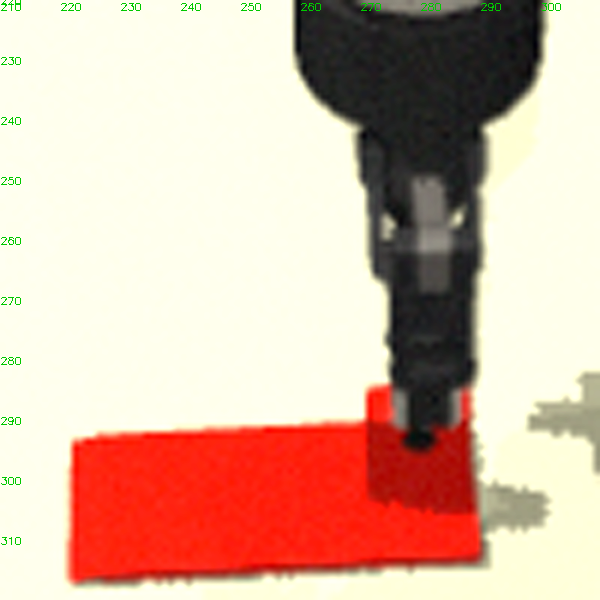

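View pics/top_hover.png

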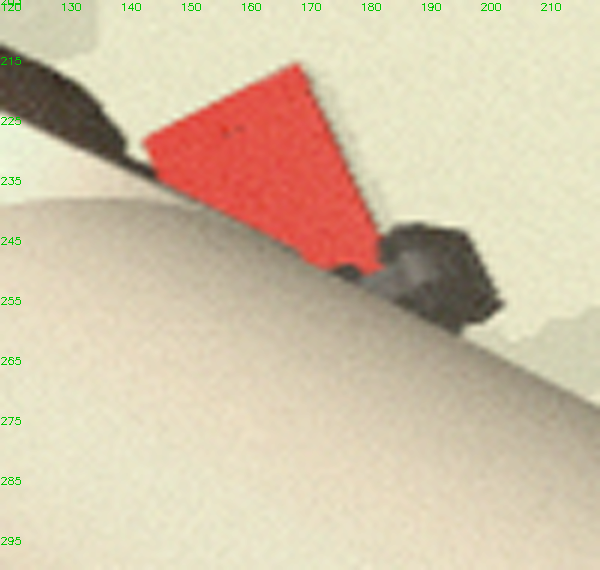

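The side view shows the near finger at column 279, in line with the grip (270–288), with its tip at row about 293. The top view is blocked by the forearm. Next I check the finger projection and IK for the whole route in both wrist turns.

```bash
python3 - <<'E'
from h import *
p=np.array([.5025,.222]); yd=np.array([-.4415,.897])
for o in(.0427,.0475): print(proj("side",[*(p+o*yd),.0861+.013]),proj("side",[*(p+o*yd),.0861]))
O=np.array([.6208,-.0642])
for add in(0,180):
  for nm,xy,z,h in [("g",p,.013,26.2),("lift",p,.1,26.2)]+[(f"h{x}",O+x/1000*np.array([.957,.29]),z,16.9) for x,z in((-200,.1),(-200,.038),(-140,.038),(-78,.038),(-78,.12))]:
    q=arm.solve_ik([*xy,z],Rt(h+add)); print(add,nm,None if q is None else np.round(q,0))
E
```

```text
[280.48463687 287.23142978] [280.42213285 291.61393332]
[280.66974608 289.221462  ] [280.60533678 293.6020409 ]
0 g [  14.   49.  -54.  110.   53.   50. -132.]
0 lift [  19.   42.  -62.  109.   45.   57. -127.]
0 h-200 [ 67.  35. -67. 122.  42.  51. -99.]
0 h-200 [  60.   40.  -59.  124.   50.   45. -105.]
0 h-140 [  54.   43.  -57.  117.   50.   48. -106.]
0 h-78 [  48.   47.  -56.  109.   50.   52. -106.]
0 h-78 [  52.   41.  -62.  107.   42.   59. -102.]
180 g [ 24.  66. -75. 110.  71.  69.  37.]
180 lift [ 25.  53. -75. 108.  57.  67.  45.]
180 h-200 [ 71.  41. -74. 122.  50.  57.  75.]
180 h-200 [ 73.  66. -84. 124.  73.  72.  60.]
180 h-140 [ 66.  68. -83. 117.  73.  74.  60.]
180 h-78 [ 59.  69. -82. 109.  73.  76.  60.]
180 h-78 [ 61.  63. -87. 107.  65.  80.  63.]
```

All route poses are feasible with the present wrist. The fingers appear 3–6 px lower than the side calibration predicts, the same bias as in y, so I use the top-view positions. Grasping now.

```bash
python3 - <<'E'
from h import *
p=np.array([.5017,.2205])
arm.move_linear([*p,.0135],feed=.08)
s=arm.sense(); print("down",s["t"],s["tool_pos"],s["ft_force"])
arm.close(60); s=arm.sense(); print("closed",s["t"],s["tool_pos"],s["width"],s["ft_force"]); zc=s["tool_pos"][2]
arm.move_linear([*p,.1135],feed=.15)
s=arm.sense(); print("up",s["t"],s["tool_pos"],s["width"],s["ft_force"])
snap("lift",{"side":(210,200,100,100),"top":(120,195,110,100)})
E
```

```text
down 5.0833 [0.50199514 0.22088948 0.01391115] [-0.23346073  0.94537417  0.63995002]
closed 5.725 [0.50185914 0.22066987 0.0137077 ] 0.015400396200143784 [-0.46787478  0.38039689  2.11759568]
up 6.5417 [0.5012823  0.21982007 0.11273648] 0.015512922772080684 [ 0.60452703 -0.9506011  -0.93973147]
```

View pics/side_lift.png

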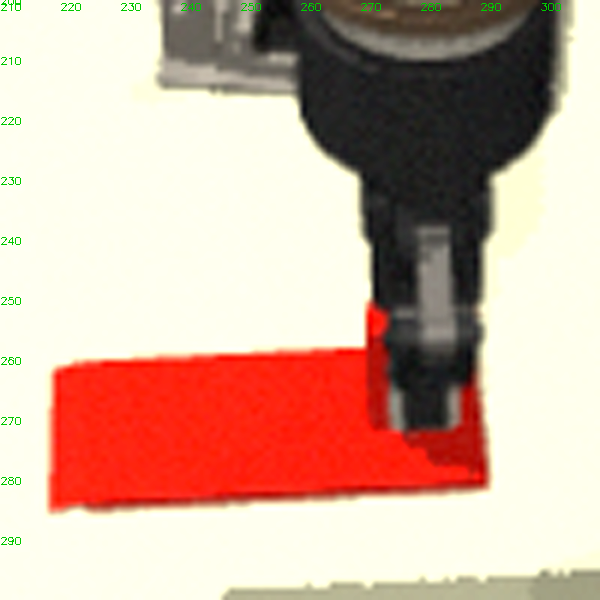

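The scraper is held level (columns 217–290, pads centred on the grip at about 280; width 15.4 mm against 16). Next: move to the mouth, lower and check alignment.

```bash
python3 - <<'E'
from h import *
O=np.array([.6208,-.0642]); d=np.array([np.cos(np.radians(16.9)),np.sin(np.radians(16.9))])
p=O-.195*d
arm.move_pose([*p,.12],Rt(16.9)); arm.move_linear([*p,.0387],feed=.12); arm.hold(.2)
s=arm.sense(); print(s["t"],s["tool_pos"],s["ft_force"],p)
snap("pre",{"side":(220,160,140,100),"top":(260,150,130,100)})
E
```

```text
8.975 [ 0.4347768  -0.12112991  0.03933319] [-0.59924573 -0.35706072 -1.15121092] [ 0.43422135 -0.12088693]
```

View pics/side_pre.png

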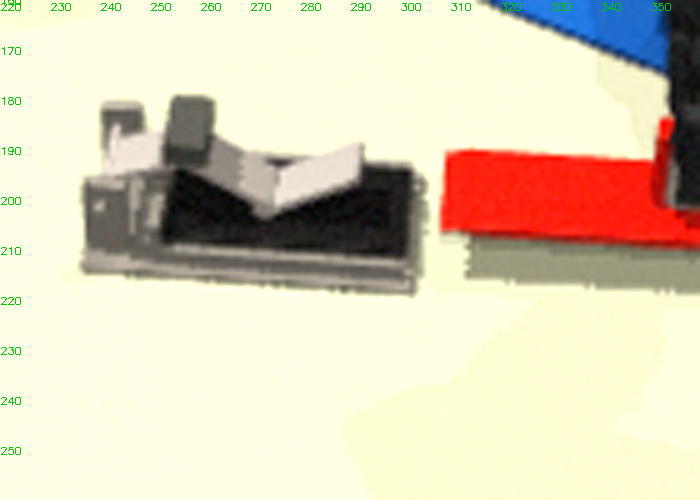

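View pics/top_pre.png

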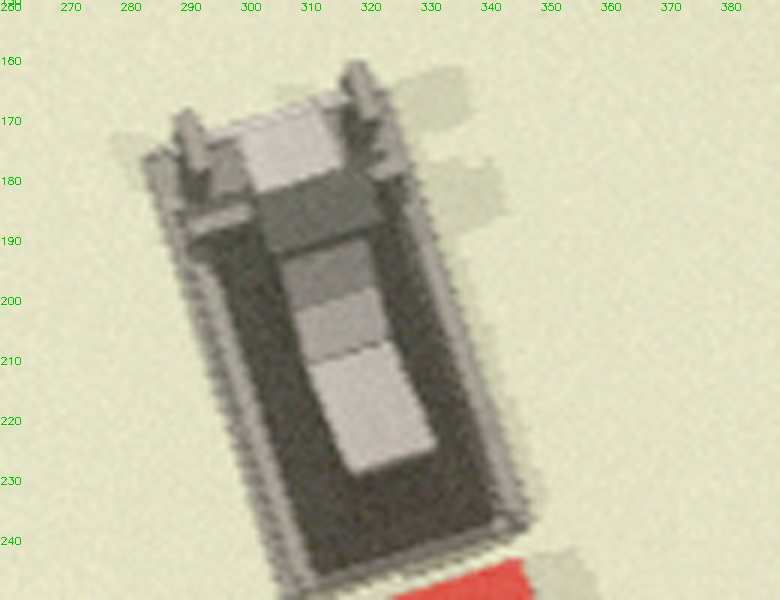

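```bash
python3 - <<'E'
from h import *
np.set_printoptions(precision=4,suppress=True)
im=cv2.imread("pics/top_pre_raw.png"); hsv=cv2.cvtColor(im,cv2.COLOR_BGR2HSV)
m=cv2.inRange(hsv,(0,120,40),(8,255,255))|cv2.inRange(hsv,(172,120,40),(180,255,255))
m[:, :230]=0
c=max(cv2.findContours(m,0,2)[0],key=cv2.contourArea); c2=cv2.approxPolyDP(c,2.5,True)[:,0]; print(c2.tolist())
x,y,w,h=290,150,90,120
z=cv2.resize(im[y:y+h,x:x+w],None,fx=5,fy=5,interpolation=cv2.INTER_CUBIC); cv2.imwrite("pics/top_pre2.png",np.clip(z*1.8,0,255).astype(np.uint8))
O=np.array([.6208,-.0642]); t=np.radians(16.9); H=np.array([[np.cos(t),np.sin(t)],[-np.sin(t),np.cos(t)]])
for uv in c2: print(uv, H@(plane("top",uv,.033)[:2]-O))
print("lip", [H@(plane("top",uv,.046)[:2]-O) for uv in((319,228),(331.5,224))])
print("pile", [H@(plane("top",uv,.018)[:2]-O) for uv in((311,246),(341.5,236.5))])
s=arm.sense()["tool_pos"]; print("tool",H@(s[:2]-O))
E
```

```text
[[346, 243], [319, 252], [335, 303], [341, 306], [345, 294], [360, 284]]
[346 243] [-0.0762 -0.0303]
[319 252] [-0.0771  0.0267]
[335 303] [-0.1809  0.0282]
[341 306] [-0.1899  0.0189]
[345 294] [-0.1704  0.004 ]
[360 284] [-0.1609 -0.0303]
lip [array([-0.0328,  0.0132]), array([-0.0326, -0.0129])]
pile [array([-0.0597,  0.0368]), array([-0.0599, -0.0283])]
tool [-0.1948 -0.0004]
```

View pics/top_pre2.png

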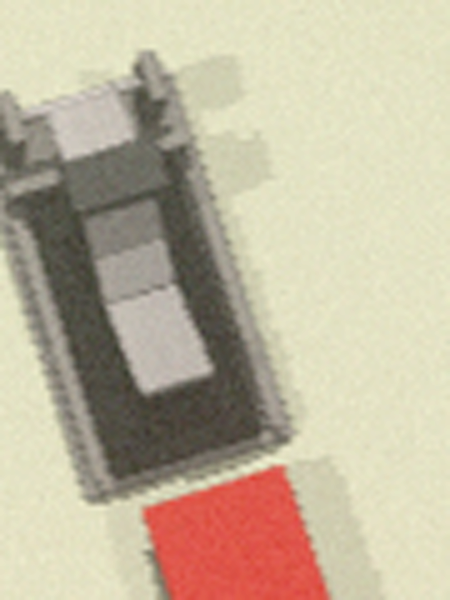

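The red tip is at holder x −76, y −30 to +27 mm, and its sides are parallel to the holder within 1°. The lip is centred on y 0 and the pile at about +4, so I shift +3 mm and slide in, watching the force.

```bash
python3 - <<'E'
from h import *
np.set_printoptions(precision=3,suppress=True)
O=np.array([.6208,-.0642]); t=np.radians(16.9); d=np.array([np.cos(t),np.sin(t)]); n=np.array([-d[1],d[0]])
for x in(-.165,-.135,-.105,-.076):
    arm.move_linear([*(O+x*d+.003*n),.0385],feed=.06)
    s=arm.sense(); print(x,s["t"],s["tool_pos"],s["ft_force"]@np.array([*d,0]),s["ft_force"],s["width"])
snap("in",{"side":(220,160,110,70),"top":(270,150,110,120)})
E
```

```text
-0.165 9.725 [ 0.462 -0.109  0.038] 0.20451187097470616 [ 0.111  0.339 -0.284] 0.015660082215326745
-0.135 10.375 [ 0.491 -0.1    0.038] 0.10567780314847855 [-0.069  0.592  0.041] 0.015662470024910634
-0.105 11.025 [ 0.52  -0.091  0.039] -1.161452228809182 [-1.085 -0.424 -2.078] 0.01539754044428731
-0.076 11.6583 [ 0.548 -0.083  0.039] -0.07239886807704855 [ 0.073 -0.491 -1.844] 0.015450051250124093
```

View pics/side_in.png

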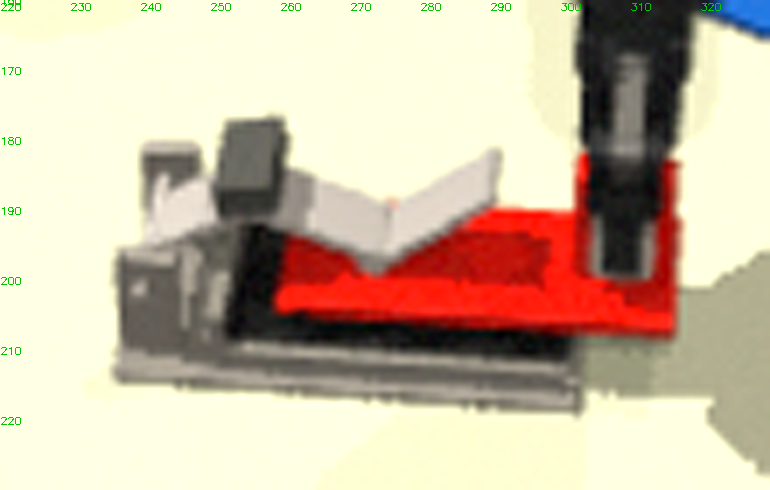

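View pics/top_in.png

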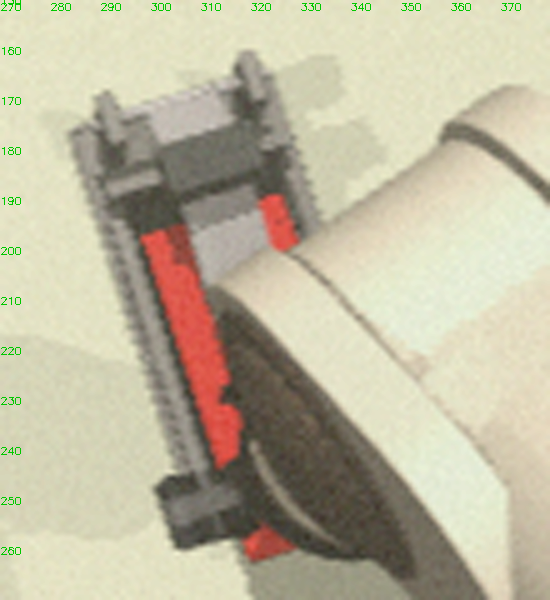

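The blade is under the arm: the tip is at column about 258, past the foot at about 273, and the arm is raised. Now I lower it onto the pile in small steps until contact.

```bash
python3 - <<'E'
from h import *
np.set_printoptions(precision=4,suppress=True)
O=np.array([.6208,-.0642]); t=np.radians(16.9); d=np.array([np.cos(t),np.sin(t)]); n=np.array([-d[1],d[0]])
for z in(.035,.0335,.0325,.0315,.0305,.0295):
    arm.move_linear([*(O-.076*d+.003*n),z],feed=.03); arm.hold(.1)
    s=arm.sense(); print(z,s["t"],s["tool_pos"],s["ft_force"])
    if s["ft_force"][2]>2: break
snap("low",{"side":(220,160,110,70)})
E
```

```text
0.035 12.125 [ 0.5468 -0.0836  0.0348] [-1.2568 -0.735  -1.582 ]
0.0335 12.475 [ 0.5472 -0.0835  0.0335] [-0.0533 -0.3299 -1.8785]
0.0325 12.825 [ 0.5473 -0.0835  0.0325] [-0.8272 -0.9032 -1.594 ]
0.0315 13.175 [ 0.5473 -0.0835  0.0318] [-3.1645 -0.7245  3.9591]
```

View pics/side_low.png

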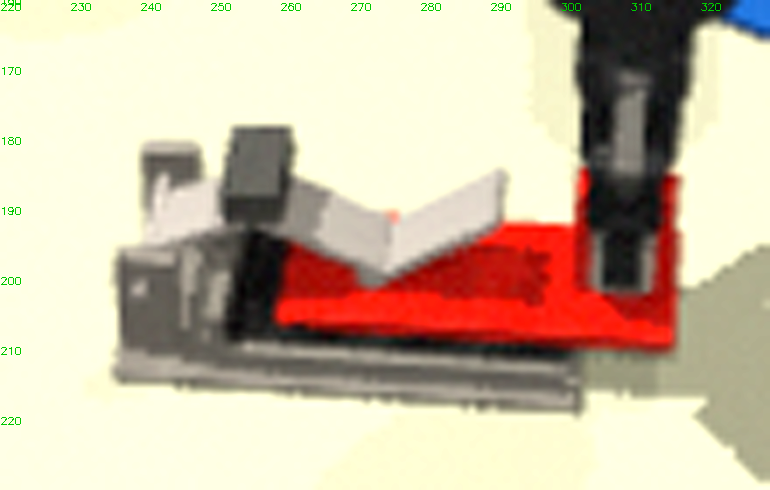

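Contact came at TCP z 31.8 mm, which puts the underside at 18.1 mm, matching the pile top of 18. Releasing and backing off upward.

```bash
python3 - <<'E'
from h import *
arm.open(); s=arm.sense(); print(s["t"],s["width"],s["ft_force"])
p=s["tool_pos"]; arm.move_linear([p[0],p[1],.2],feed=.12)
arm.move_pose([.42,-.35,.25],Rt(16.9)); arm.hold(.3)
snap("end",{"side":(220,160,110,70),"top":(270,150,110,120)}); print(arm.sense()["t"],arm.sense()["ft_force"])
E
```

```text
13.9083 0.08532537619220308 [ 0.91557159 -0.5401888   0.13733546]
17.0167 [-0.59272467 -0.32736519 -0.65594701]
```

View pics/side_end.png

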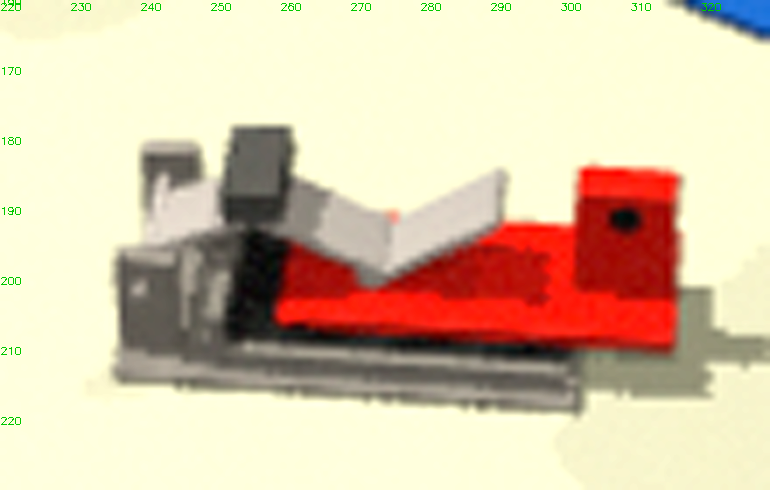

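View pics/top_end.png

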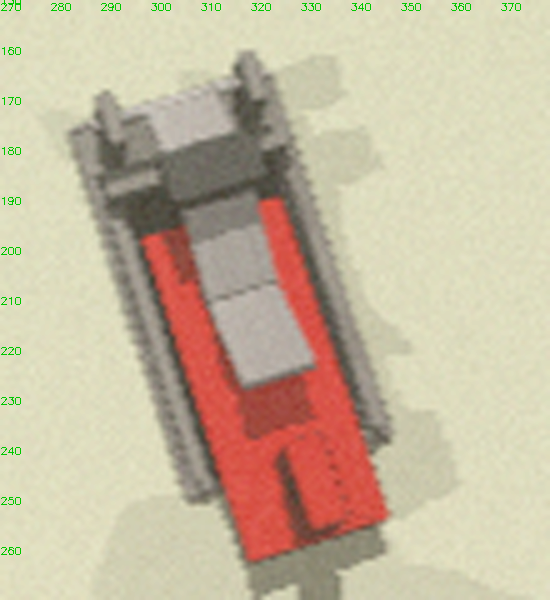

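The blade is in with the arm resting on it. In the top view its corners are near (296,197), (324,190), (345,253) and (317,262). I'll put numbers on that and check blue.

```bash
python3 - <<'E'
from h import *
np.set_printoptions(precision=4,suppress=True)
O=np.array([.6208,-.0642]); t=np.radians(16.9); H=np.array([[np.cos(t),np.sin(t)],[-np.sin(t),np.cos(t)]])
P=[H@(plane("top",uv,.026)[:2]-O) for uv in((296,197),(324,189.5),(345.5,253.5),(317.5,262))]
print(np.array(P)); f=(P[0]+P[1])/2; r=(P[2]+P[3])/2; print("grip x",(f-r)*20/140+r,"yaw",np.degrees(np.arctan2(*(f-r)[::-1])))
for a in("top0","top_end_raw","side0","side_end_raw"):
    m=cv2.inRange(cv2.cvtColor(cv2.imread(f"pics/{a}.png"),cv2.COLOR_BGR2HSV),(105,150,40),(125,255,255))
    for c in cv2.findContours(m,0,2)[0]:
        if 150<cv2.contourArea(c)<3000: print(a,cv2.contourArea(c),cv2.minAreaRect(c))
E
```

```text
[[ 0.0444  0.0355]
 [ 0.0421 -0.0241]
 [-0.0954 -0.0237]
 [-0.0947  0.0351]]
grip x [-0.0753  0.0057] yaw 0.0021386016412396325
top0 597.5 ((433.8699645996094, 265.90997314453125), (24.890159606933594, 55.8614387512207), 8.130102157592773)
top_end_raw 757.5 ((433.43902587890625, 260.3145751953125), (27.20737648010254, 67.01453399658203), 8.365886688232422)
side0 701.0 ((343.1236877441406, 158.27835083007812), (50.8314323425293, 22.400293350219727), 21.037511825561523)
side_end_raw 699.5 ((343.1236877441406, 158.27835083007812), (50.8314323425293, 22.400293350219727), 21.037511825561523)
```

```bash
python3 - <<'E'
from workcell import arm
arm.close_job(); print(arm.sense()["t"])
E
```

```text
the job is handed in; nothing more can be done
the job is handed in; nothing more can be done
```

The red scraper is put away in the holder under the steel arm, and I handed the job in at about 17 s of the 40 s. No verdict was reported.

I pinched the grip, carried the scraper level to the mouth and slid it in about 7 mm above the pile (peak push about 1 N at the stops where I read it). Then I lowered it to contact, opened the fingers and backed clear.

**Last checks:**

| Check | Measured | Required |
|---|---|---|
| Grip x in holder | about −75 mm | −98 to −50 mm |
| Grip y in holder | about +2 to +6 mm, depending on the centre reference | within ±20 mm |
| Straightness | about 0° | within 12° |
| Tip past the arm's foot | about 31 mm (tip at about x 43) | at least 10 mm |
| Underside at contact | 18.1 mm (pile top 18 mm) | on the pile |

- **Arm on the blade:** in both pictures the arm is raised and resting on the blade. I did not measure its angle; the 8 mm blade under the foot implies about 0.1 rad.
- **Flatness:** I judged this from the side picture and the contact height, not from a measured angle.
- **Blue scraper:** its outline in the side view is identical before and after. Its top-view outline differs by about 6 px, which I put down to the robot's shadow at the start.

**What disagreed:** two-view heights came out about 6 mm low throughout, and the side camera was about 7 mm off in y. The fingers in the side view showed the same offset, so I used the top view for horizontal positions and heights relative to the holder base.

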